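Unpin and open the valve parts crate

ROBOT

A 6-joint arm with a two-finger parallel gripper is mounted at the origin on the work surface. World frame = base frame: x ahead of the robot, y to its left, z up, the work surface at z = 0. Lengths are in mm, angles in degrees, forces in N, time in s.
With the tool pointing down it reaches from about 375 to 925 mm from the base axis. Payload 5.7 kg.
Tool frame: the origin (TCP) lies between the finger pads; the fingertips stand 14 mm ahead of it and the grasp point (between the pads) lies 5 mm behind it; y points along the fingers, z is the direction in which the jaws open and shut, and the axes are right-handed (so a half turn about y gives the same grasp; the last joint's range is limited). The gripper opens to 88 mm and grips with 3 to 60 N. Pads are 20 mm wide; open, the fingers measure 115 mm over their backs; the gripper's body (75 mm by 178 mm) begins 61 mm behind the grasp point.
Start: joints at [-76.61, 20.558, 86.54, -0, 72.909, -6.595], TCP at [205.045, -563.841, 203.123] pointing down, gripper open.
Joint ranges: [-170.27, 170.27], [-57.76, 135], [12.27, 136.19], [-55.21, 235.2], [11.17, 155.16], [-170.74, 170.74]. Speed limits (degrees/s): [136.94, 136.94, 180, 180, 180, 180].

INTERFACE

Orientations are given as a 3x3 rotation matrix whose columns are the frame's x, y, z axes.
In Python, from station import * gives the robot as it stands.
- The arm moves only by the tool carry_out, never from a script. Its argument "plan" is a list of rows, each a list of 4 numbers: the shift along the tool's x, y, z in mm, then the turn about the tool's y in degrees. A call has 1 to 10 rows; each row is the pose to reach, as a shift and turn from the pose measured when the call began, along the tool's axes at that moment; what a row does not reach only later rows make up. A row lasts 1/10 s, in which the tool goes at most 50 mm and 8.59 degrees, less where a joint would pass 70% of its speed; a pose out of reach is approached as far as the arm can. A call with a gripper value outside its range is refused whole. "hand" is the finger opening in mm, from 0 to 87.8, set as the call begins (left out, the last holds). The fingers move at their own pace and stop on an object; the grip force is fixed at half the most. Time passes only in rows, so rows that repeat a pose let the fingers close. It gives the time, the measured TCP pose, the force and the opening at its end, in the units of the state.
- state(): the state, without advancing time (a new reading comes with each control period).
- get_image(name): name is "scene" or "top" or "wrist"; returns a dict with "color" (420x560x3 uint8, red, green, blue), "camera_matrix" (3x3 intrinsics, pixels), "extrinsics" (4x4, takes a point from camera to world coordinates). Camera axes: x right, y down, z forward; pixel columns grow to the right and rows downward; lengths in mm; the calibration is good to about 2 mm. The wrist camera is an equidistant fisheye: a pixel r from the principal point sees the ray r / f radians off the axis. A picture is of the moment at which its call begins. There is no depth.
- close_job(): hands the job in, once; it reports no verdict.
Trained networks look in the newest picture that a camera, given by its name, has taken for a name from the list of things; names that differ only in an ending like _2 or _b are one class to them, and where a whole thing is asked for, a point or a joint stands for the part that bears it (a point fixed in the world has none). Each returns a list of dicts, best first, with "conf" (0 to 1); they miss things now and then, are a little off and sometimes report something else, mostly with a low value. They report only what shows in the picture. A call takes as long as a camera call.
- boxes_of(label, camera): "location" ([column, row] in pixels, amid what is visible of it).
The state is a dict: "time_s": time; "q": joint angles; "qd": joint speeds; "tau": joint torques, N m; "ee_pos": TCP position; "tcp_rot": TCP orientation; "force": force on the tool from outside, world axes, zero at the start; "wrist_torque": the same for the moment, N m; "grip_width": finger opening in mm.
Only numpy, scipy, OpenCV 4.12 (cv2) and the standard library are available. Lean on these libraries where they do the work, as an engineer would, in place of code of your own. Each camera call takes 0.05 s, during which the arm holds its last target.

TASK

Open the parts crate: pull the retaining pin straight out of the hasp staple and put it in the steel tray so that it is not lost. Then lift the lid off and lower it gently, right way up, to lie flat in the middle of the black rubber mat; leave the other things on the bench where they are.

Things in the scene. Friction and masses are not known exactly. Their poses are not given: they have to be found in the camera images.
- crate: Grey sheet-metal parts crate fixed to the bench, 220 (x) x 180 (y) x 80 mm high, walls 5 mm. Origin: centre of its underside; z up, -x is its front, where the hasp staple stands. It is turned by yaw on the bench.
- staple (a point): Centre of the hasp staple's opening: 138 mm in front (-x) of the crate's centre, 90 mm above its underside. The staple, fixed to the crate, is a dark steel inverted U: 20 mm long along crate x, 24 mm wide, opening 16 mm wide, top 102 mm above the bench (16 mm above the lid's strap). It stands up through the slot of the lid's strap.
- pin: Loose steel retaining pin, 60 g: a round shaft 8 mm thick, along its +x, with a flat upright grip plate at its outer end: 28 mm long (x), 9 mm thick (y), from 4 mm below to 34 mm above the shaft's axis. Origin: on that axis, under the middle of the plate. At the start the shaft lies level in the staple along crate x, tip towards the crate, origin about 54 mm in front of the staple's centre.
- pin_tip (a point): Inner end of the pin's shaft, 80 mm along +x from the pin's origin. The pin is pulled out to the front, along -x of crate and pin; the tip leaves the staple after about 36 mm. In the staple it lies loosely (friction only) with 3 mm of play upwards and 4 mm to each side; while in, it holds the lid down.
- lid: Loose aluminium lid, plate 226 x 186 x 6 mm, 0.4 to 0.75 kg, resting on the crate's rim, axes as the crate's at the start. A skirt under it drops 8 mm into the crate with 4 mm of play. Origin: centre of the plate's underside, 80 mm above the bench on the crate; 8 mm above the mat when laid flat on it. Lifted straight up, it is free of crate and staple after 25 mm.
- lid_strap (a point): Middle of the top of the lid's hasp strap, 138 mm in front (-x) of the lid's centre, 6 mm above the plate's underside: a flat strap, level with the plate, 56 mm wide, ending 170 mm in front of the lid's centre; its slot (34 mm along x, 32 mm wide) goes over the staple.
- lid_handle (a point): Middle of the lid's handle, a round dark steel bar 12 mm thick and 110 mm long along the lid's y, on two uprights. The point lies on the bar's axis, 5 mm in front (-x) of the lid's centre (close to its centre of mass), 46 mm above the plate's underside; 34 mm clear under the bar.
- tray: Shallow open steel tray fixed to the bench, 180 (x) x 140 (y) x 25 mm, walls and floor 4 mm. Origin: centre of its underside; z up. The whole pin has to lie in it.
- mat: Flat black rubber mat fixed to the bench, 240 (x) x 200 (y) x 4 mm. Origin: centre of its underside.
- valve: Bystander: stainless valve body with a side branch, 90 mm across its foot, 75 mm high, standing loose beside the work. Origin: centre of its underside.
- flange: Bystander: loose steel flange ring, 100 mm across, 16 mm thick. Origin: centre of its underside.
- bluebin: Bystander: small empty blue plastic bin, 160 x 110 x 70 mm. Origin: centre of its underside.

How it is judged:
By the outcome, as a careful person would: the job done as asked, in the order asked, and still so for the second after the job is handed in, with the robot touching nothing.
It also fails if it takes over 61 s, if anything falls off the work surface, if the arm or the gripper's body presses on something with over 40 N, if the wrist force passes 120 N, or if a joint passes its speed limit or range.

## Working session

There is one attempt and no reset: what is moved stays moved. The work goes in short steps, Python scripts to look and compute and a tool call to move; the robot and the scene stay as the last step left them, time stands still between calls to the robot, and variables do not carry over. Pictures are saved under pics/ and viewed, and the job is handed in when it is done.

Besides the shell and the picture viewer there is one more tool, called by a JSON object that holds its "api" and its "payload". carry_out: Moves the arm, as the interface text tells. Its arguments: {"type":"object","properties":{"plan":{"type":"array"},"hand":{"type":"number"}},"required":["plan"]}

```bash
ls; mkdir -p pics
python3 - <<'E'
from station import *
import cv2,numpy as np
s=state();print(s)
for n in ["scene","top","wrist"]:
    g=get_image(n);cv2.imwrite(f"pics/{n}0.png",g["color"][:,:,::-1]);print(n,g["camera_matrix"],np.round(g["extrinsics"],3).tolist())
for n in ["scene","top"]:
  for l in ["crate","staple","pin","pin_tip","lid","lid_strap","lid_handle","tray","mat","valve","flange","bluebin"]:
    print(n,l,[(np.round(b["location"],1).tolist(),round(b["conf"],2)) for b in boxes_of(l,n)[:2]])
print(state()["time_s"])
E
```

```text
pics
{'time_s': 0.0, 'q': array([-7.66102336e+01,  2.05995411e+01,  8.65971788e+01, -6.24733411e-04,
        7.29082331e+01, -6.59430219e+00]), 'qd': array([-0.03664774, -0.02941582,  0.01965731,  0.10059162, -0.03906029,
       -0.08686709]), 'tau': array([ 1.17896478e-03, -5.15361714e+01, -2.70725209e+01,  6.76113786e-02,
        3.50623217e-02, -1.62215761e-04]), 'ee_pos': array([ 204.88268609, -563.1785286 ,  202.30494772]), 'tcp_rot': array([[-9.39786630e-01, -4.34330488e-04,  3.41761468e-01],
       [-3.41761685e-01,  1.77956863e-03, -9.39784967e-01],
       [-2.00010723e-04, -9.99998322e-01, -1.82085232e-03]]), 'force': array([ 0.63510559,  0.2458162 , -0.41197685]), 'wrist_torque': array([-0.02044951, -0.00973657,  0.02693917]), 'grip_width': 87.47782986998554}
scene [[466.55039961   0.         275.77489018]
 [  0.         466.55039961 212.55689362]
 [  0.           0.           1.        ]] [[0.843, 0.454, -0.289, 1036.434], [0.538, -0.7, 0.47, -835.79], [0.011, -0.551, -0.834, 1579.816], [0.0, 0.0, 0.0, 1.0]]
top [[380.56556883   0.         280.73166891]
 [  0.         380.
[... 724 characters left out ...]
6)]
scene mat [([302.1, 242.4], 0.69)]
scene valve [([344.7, 123.0], 0.6)]
scene flange [([156.8, 315.3], 0.91)]
scene bluebin [([185.3, 353.9], 0.88)]
top crate [([202.0, 198.4], 0.77)]
top staple [([205.0, 201.2], 0.95), ([172.1, 189.4], 0.72)]
top pin [([179.6, 247.9], 0.57)]
top pin_tip [([182.5, 242.1], 0.52), ([172.2, 186.7], 0.47)]
top lid [([169.0, 184.7], 0.61)]
top lid_strap [([172.3, 187.8], 0.84), ([86.8, 219.0], 0.47)]
top lid_handle [([168.9, 186.1], 0.78)]
top tray [([385.4, 182.8], 0.82)]
top mat [([282.8, 172.1], 0.76)]
top valve [([86.1, 217.9], 0.6)]
top flange [([433.8, 243.7], 0.98), ([280.9, 170.4], 0.62)]
top bluebin [([465.6, 193.4], 0.69), ([86.1, 219.3], 0.61)]
1.35
```

View pics/scene0.png

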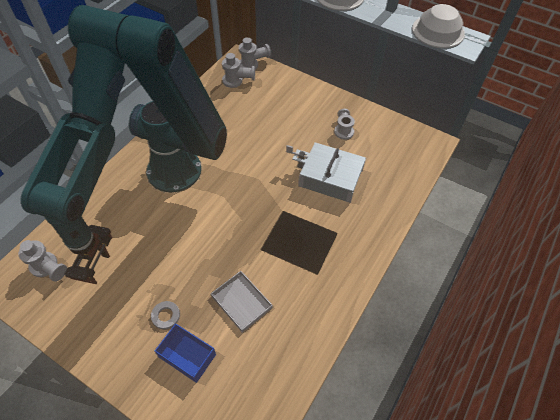

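View pics/top0.png

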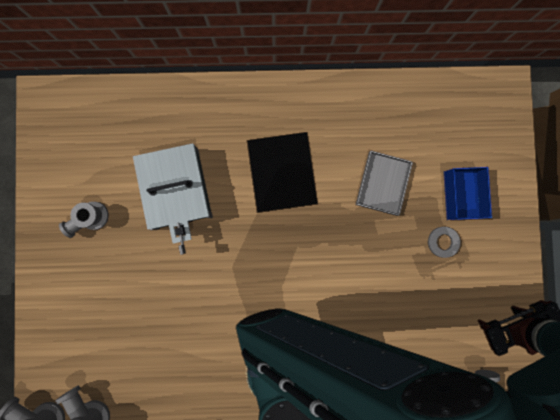

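Run:
```python
import cv2
a=cv2.imread("pics/top0.png")[120:310,40:340]
cv2.imwrite("pics/top0z.png",cv2.resize(a,None,fx=2.66,fy=2.66,interpolation=cv2.INTER_CUBIC))
a=cv2.imread("pics/scene0.png")[90:290,180:440]
cv2.imwrite("pics/scene0z.png",cv2.resize(a,None,fx=3,fy=3,interpolation=cv2.INTER_CUBIC))
```

```text
(no output)
```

View pics/top0z.png

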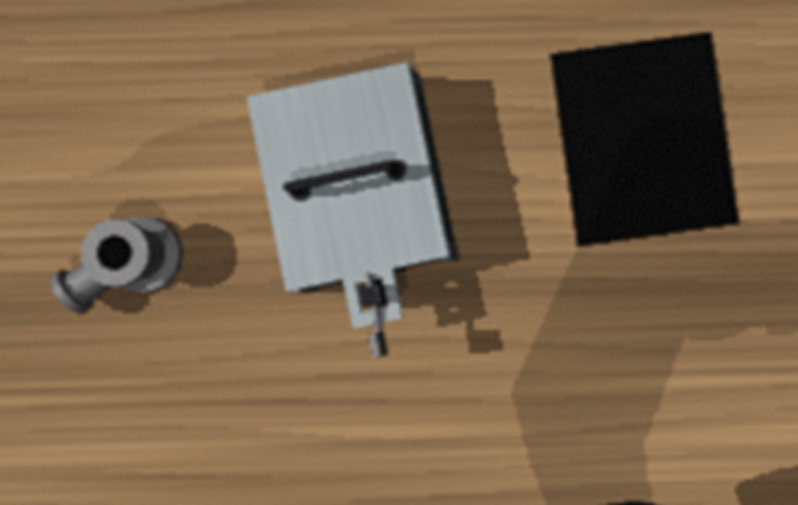

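View pics/scene0z.png

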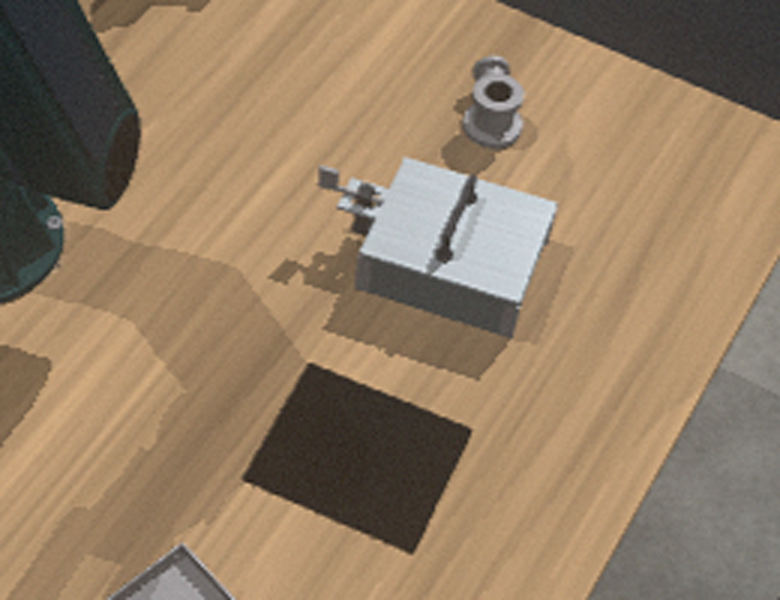

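The top view shows the lid (zoomed corners at 248,97 / 410,63 / 455,257 / 288,291), with the pin plate in front near (378,343). The mat corners are at (551,54), (711,33), (738,222) and (579,245). Next I fit the poses.

```bash
cat > h.py <<'E'
from station import *
import numpy as np,cv2
from scipy.optimize import least_squares
def proj(g,P):
    K=g["camera_matrix"];E=np.linalg.inv(g["extrinsics"]);p=np.atleast_2d(P)@E[:3,:3].T+E[:3,3];p=p@K.T;return p[:,:2]/p[:,2:]
def ray(g,uv,z):
    K=np.array(g["camera_matrix"]);E=np.array(g["extrinsics"]);d=E[:3,:3]@np.linalg.solve(K,[uv[0],uv[1],1]);o=E[:3,3];return o+d*(z-o[2])/d[2]
def pose(x,y,a,loc):
    c,s=np.cos(a),np.sin(a);l=np.atleast_2d(loc);return np.c_[x+c*l[:,0]-s*l[:,1],y+s*l[:,0]+c*l[:,1],l[:,2]]
E
cat > fit.py <<'E'
from h import *
gt=get_image("top");gs=get_image("scene")
zt=lambda p:((np.array(p)+.5)/2.66-.5+[40,120]); zs=lambda p:((np.array(p)+.5)/3-.5+[180,90])
# object: local corners, top px, scene px
def rect(hx,hy,z): return np.array([[hx,hy,z],[hx,-hy,z],[-hx,-hy,z],[-hx,hy,z]],float)
def fit(name,loc,tp,sp,x0):
    def r(v,sep=False):
        P=pose(v[0],v[1],v[2],loc); e=[]
        if tp is not None:e.append((proj(gt,P)-tp))
        if sp is not None:e.append((proj(gs,P)-sp))
        return np.concatenate(e).ravel()
    s=least_squares(r,x0);print(name,s.x[:2].round(1),np.degrees(s.x[2]).round(2),"rms px",np.sqrt(np.mean(s.fun**2)).round(2))
    return s.x
# top image: up=+x, left=+y
lt=zt([[248,97],[410,63],[455,257],[288,291]])
ls=zs([[403,157],[556,203],[520,305],[362,252]])
for nm,loc,t,s in [("lid",rect(113,93,86),lt,None),("mat",rect(120,100,4),zt([[551,54],[711,33],[738,222],[579,245]]),None)]:
    for k in range(1):
        fit(nm,loc,t,s,[600,200,.1])
# scene corners for lid: find ordering by projection
x=fit("lid",rect(113,93,86),lt,None,[600,200,.1]); print((proj(gs,pose(*x,rect(113,93,86)))-180*np.array([1,.5]))*3)
x=fit("mat",rect(120,100,4),zt([[551,54],[711,33],[738,222],[579,245]]),None,[600,200,.1]); print((proj(gs,pose(*x,rect(120,100,4)))-180*np.array([1,.5]))*3)
E
python3 fit.py
python3 - <<'E'
import cv2
a=cv2.imread("pics/top0.png")[130:290,330:510]
cv2.imwrite("pics/top0t.png",cv2.resize(a,None,fx=3.5,fy=3.5,interpolation=cv2.INTER_CUBIC))
a=cv2.imread("pics/top0.png")[180:270,140:240]
cv2.imwrite("pics/top0p.png",cv2.resize(a,None,fx=6,fy=6,interpolation=cv2.INTER_CUBIC))
E
```

```text
lid [588.1 325.5] 10.94 rms px 0.56
mat [634.9 -11. ] 6.49 rms px 0.63
lid [588.1 325.5] 10.94 rms px 0.56
[[552.61884225 202.31584774]
 [514.65865412 302.54997121]
 [354.18630102 251.90235516]
 [399.04366277 156.31821297]]
mat [634.9 -11. ] 6.49 rms px 0.63
[[469.27661537 427.42676525]
 [409.12083542 551.04392755]
 [237.28090677 475.8176842 ]
 [304.70736582 359.81841183]]
```

View pics/top0t.png

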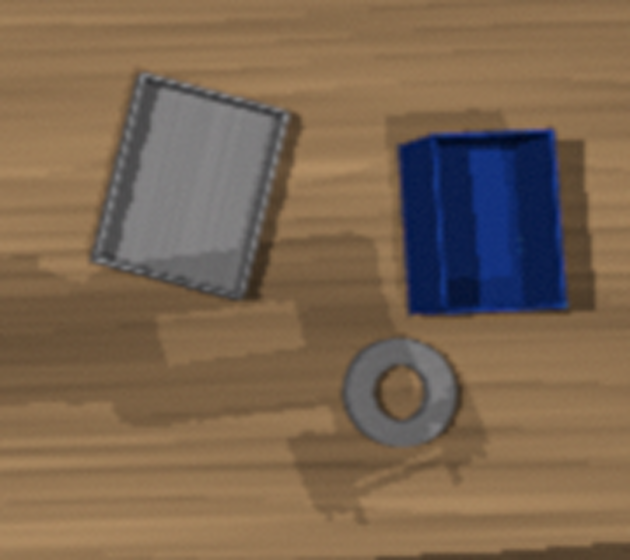

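View pics/top0p.png

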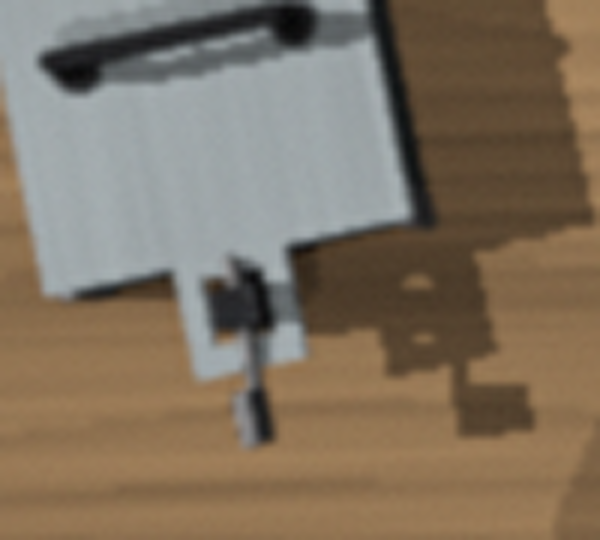

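```bash
cat >> fit.py <<'E'
print("-----")
ms=zs([[471,430],[412,553],[244,481],[308,363]])
ls=zs([[556,203],[520,305],[362,252],[403,157]])
mt=zt([[551,54],[711,33],[738,222],[579,245]])
zT=lambda p:((np.array(p)+.5)/3.5-.5+[330,130])
tt=zT([[141,72],[290,114],[246,300],[92,261]])
L=fit("lid",rect(113,93,86),lt,ls,[600,200,.1]);fit("lidS",rect(113,93,86),None,ls,[600,200,.1])
M=fit("mat",rect(120,100,4),mt,ms,[600,200,.1]);fit("matS",rect(120,100,4),None,ms,[600,200,.1])
T=fit("tray",rect(90,70,25),tt,None,[600,-200,.1])
P=lambda q,g:proj(g,pose(*L,np.array(q,float)))
z6=lambda p:(p-[140,180])*6+2.5
print("plate top corners",z6(P([[-178,4.5,124],[-178,-4.5,124],[-206,-4.5,124],[-206,4.5,124],[-206,-4.5,86],[-178,-4.5,86]],gt)).round(0).tolist())
print("staple top",z6(P([[-128,0,102],[-148,0,102]],gt)).round(0).tolist())
print("strap end",z6(P([[-170,28,86],[-170,-28,86]],gt)).round().tolist())
print("handle ends",z6(P([[-5,55,126],[-5,-55,126]],gt)).round().tolist())
print("handle,pin world",pose(*L,[[-5,0,126],[-192,0,90]]).round(1).tolist())
E
python3 fit.py | sed -n '/-----/,$p'
python3 - <<'E'
import cv2
a=cv2.imread("pics/scene0.png")[130:190,270:350]
cv2.imwrite("pics/scene0p.png",cv2.resize(a,None,fx=8,fy=8,interpolation=cv2.INTER_CUBIC))
E
```

```text
-----
lid [589.8 326.5] 11.02 rms px 0.75
lidS [592.8 328.6] 11.17 rms px 0.43
mat [636.7 -11.2] 6.67 rms px 0.73
matS [639.4 -11.9] 6.96 rms px 0.5
tray [ 586.8 -337.3] -16.38 rms px 0.51
plate top corners [[234.0, 388.0], [252.0, 384.0], [264.0, 441.0], [246.0, 445.0], [283.0, 436.0], [271.0, 381.0]]
staple top [[233.0, 285.0], [242.0, 324.0]]
strap end [[204.0, 379.0], [314.0, 354.0]]
handle ends [[57.0, 61.0], [280.0, 12.0]]
handle,pin world [[584.9, 325.5, 126.0], [401.3, 289.8, 90.0]]
```

View pics/scene0p.png

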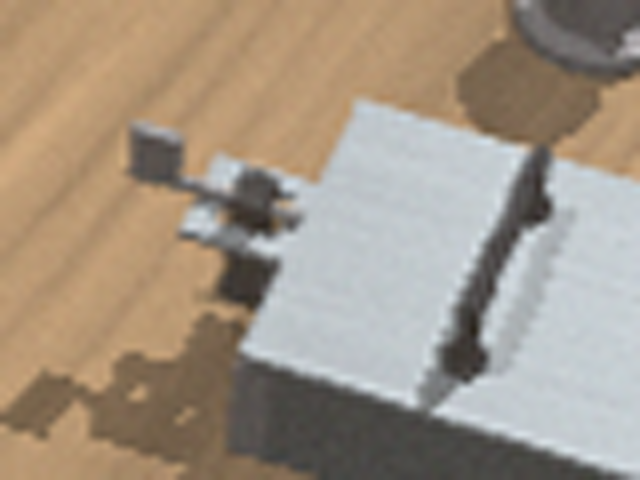

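```bash
cat > go.py <<'E'
from h import *
def plan(wps,yaw=None,step=45,n=None):
    """wps world TCP targets; yaw = final yaw of tool z; prints rows"""
    s=state();R=np.array(s["tcp_rot"]);p=np.array(s["ee_pos"])
    y0=np.degrees(np.arctan2(R[1,2],R[0,2]));turn=0 if yaw is None else -((yaw-y0+180)%360-180)
    pts=[p]
    for w in wps:
        a=pts[-1];k=max(1,int(np.ceil(np.linalg.norm(np.array(w)-a)/step)))
        pts+=[a+(np.array(w)-a)*i/k for i in range(1,k+1)]
    pts=pts[1:]
    print("t",round(s["time_s"],2),"at",p.round(1),"yaw",y0.round(2),"F",s["force"].round(1),"w",round(s["grip_width"],1),"tilt",R[:,1].round(3))
    for i,q in enumerate(pts): print((R.T@(q-p)).round(1).tolist(),round(turn*(i+1)/len(pts),1))
E
python3 - <<'E'
from go import *
plan([[480,-250,215],[450,100,215],[401,290,215]],-79,step=48)
E
```

```text
t 1.55 at [ 205.  -563.8  203.1] yaw -70.01 F [-0.3 -0.  -0.1] w 87.6 tilt [-0.  0. -1.]
[-40.6, -1.3, -22.3] 0.4
[-81.3, -2.6, -44.7] 0.8
[-121.9, -4.0, -67.0] 1.2
[-162.5, -5.3, -89.3] 1.6
[-203.1, -6.6, -111.6] 2.0
[-243.8, -7.9, -134.0] 2.5
[-284.4, -9.2, -156.3] 2.9
[-325.0, -10.5, -178.6] 3.3
[-365.7, -11.9, -201.0] 3.7
[-377.1, -11.8, -243.4] 4.1
[-388.5, -11.8, -285.7] 4.5
[-399.9, -11.8, -328.1] 4.9
[-411.4, -11.8, -370.5] 5.3
[-422.8, -11.8, -412.9] 5.7
[-434.2, -11.8, -455.3] 6.1
[-445.7, -11.8, -497.7] 6.5
[-457.1, -11.8, -540.1] 6.9
[-460.9, -11.8, -579.2] 7.4
[-464.6, -11.8, -618.3] 7.8
[-468.4, -11.8, -657.3] 8.2
[-472.2, -11.8, -696.4] 8.6
[-476.0, -11.8, -735.4] 9.0
```

{"api": "carry_out", "payload": {"plan": [[-41, -1, -22, 0], [-81, -3, -45, 0], [-122, -4, -67, 0], [-162, -5, -89, 0], [-203, -7, -112, 0], [-244, -8, -134, 0], [-284, -9, -156, 0], [-325, -10, -179, 0], [-366, -12, -201, 0], [-377, -12, -243, 0]]}}

```text
time_s: 2.55
ee_pos: [480.8, -206.3, 215.8]
tcp_rot: [[-0.939, 0.004, 0.343], [-0.343, -0.002, -0.939], [-0.004, -1.0, 0.003]]
force: [-0.7, -0.3, 0.4]
grip_width: 87.8
```

Run:
```python
from go import *
plan([[455,100,215],[401,290,215]],-79,step=46)
```

```text
t 2.55 at [ 480.8 -206.3  215.8] yaw -69.97 F [-0.7 -0.3  0.4] w 87.8 tilt [ 0.004 -0.002 -1.   ]
[-11.5, 0.0, -42.4] 0.8
[-23.0, 0.1, -84.8] 1.5
[-34.6, 0.1, -127.1] 2.3
[-46.1, 0.1, -169.5] 3.0
[-57.6, 0.1, -211.9] 3.8
[-69.1, 0.2, -254.3] 4.5
[-80.7, 0.2, -296.6] 5.3
[-83.5, 0.1, -336.0] 6.0
[-86.4, -0.0, -375.4] 6.8
[-89.3, -0.1, -414.8] 7.5
[-92.1, -0.2, -454.2] 8.3
[-95.0, -0.4, -493.6] 9.0
```

{"api": "carry_out", "payload": {"plan": [[-11, 0, -42, 1], [-23, 0, -85, 2], [-35, 0, -127, 3], [-46, 0, -170, 4], [-58, 0, -212, 5], [-69, 0, -254, 6], [-81, 0, -297, 7], [-84, 0, -336, 8], [-86, 0, -375, 9], [-89, 0, -415, 9]]}}

```text
time_s: 3.55
ee_pos: [421.7, 215.6, 215.0]
tcp_rot: [[-0.982, 0.005, 0.191], [-0.191, -0.002, -0.982], [-0.004, -1.0, 0.002]]
force: [0.5, 0.1, -0.8]
grip_width: 87.6
```

Run:
```python
from go import *
plan([[401,290,215]],-79,step=46)
```

```text
t 3.55 at [421.7 215.6 215. ] yaw -78.99 F [ 0.5  0.1 -0.8] w 87.6 tilt [ 0.005 -0.002 -1.   ]
[3.0, -0.1, -38.5] 0.0
[6.1, -0.2, -77.0] 0.0
```

{"api": "carry_out", "payload": {"plan": [[3, 0, -38, 0], [6, 0, -77, 0], [6, 0, -77, 0], [6, 0, -77, 0]]}}

```text
time_s: 3.95
ee_pos: [400.8, 290.4, 214.8]
tcp_rot: [[-0.981, 0.005, 0.193], [-0.193, -0.002, -0.981], [-0.004, -1.0, 0.003]]
force: [0.7, 0.0, -0.2]
grip_width: 87.7
```

Run:
```python
from go import *
s=state();print(s["ee_pos"])
g=get_image("wrist");cv2.imwrite("pics/wr1.png",g["color"][:,:,::-1])
print(np.array(g["extrinsics"]).round(3).tolist())
for l in ["pin","pin_tip","staple","lid_strap","lid_handle"]: print(l,[(np.round(b["location"],1).tolist(),round(b["conf"],2)) for b in boxes_of(l,"wrist")[:2]])
```

```text
[400.75002714 290.42789325 214.78141445]
[[0.195, -0.945, -0.263, 474.011], [-0.981, -0.187, -0.055, 304.961], [0.003, 0.268, -0.963, 396.2], [0.0, 0.0, 0.0, 1.0]]
pin [([274.4, 176.4], 0.93)]
pin_tip [([278.9, 182.7], 0.56)]
staple [([278.3, 133.0], 0.92), ([54.8, 66.2], 0.37)]
lid_strap [([276.3, 61.1], 0.7)]
lid_handle [([274.4, 60.4], 0.65), ([276.4, 133.7], 0.19)]
```

View pics/wr1.png

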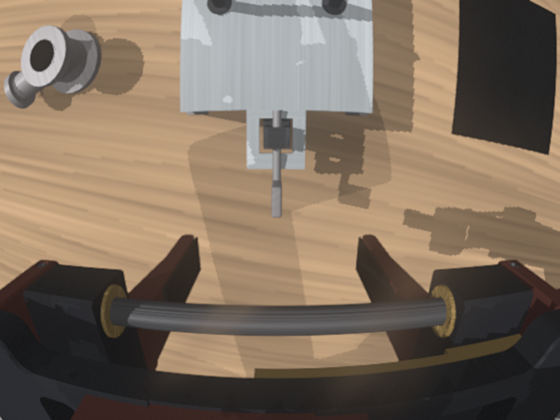

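The wrist view shows the plate (top edge from about 277,188 to 277,217) centred between the fingers. The staple is at (277,133) and the strap end is at row 168.

```bash
cat >> h.py <<'E'
def fray(g,uv,z):
    K=np.array(g["camera_matrix"]);E=np.array(g["extrinsics"]);d=np.array([(uv[0]-K[0,2])/K[0,0],(uv[1]-K[1,2])/K[1,1]]);r=np.hypot(*d)
    v=np.r_[np.sin(r)*d/r,np.cos(r)];v=E[:3,:3]@v;o=E[:3,3];return o+v*(z-o[2])/v[2]
E
python3 - <<'E'
from h import *
g=get_image("wrist")
for n,uv,z in [("plate far",(277,188),124),("plate near",(276.5,217),124),("strapL",(247,168),86),("strapR",(306,168),86),("lidfrontL",(180,112),86),("lidfrontR",(373,111),86),("stapleTop",(277.5,133),102)]:
    w=fray(g,uv,z);d=w-[589.8,326.5,0];a=np.radians(11);print(n,w.round(1),"crate",round(d[0]*np.cos(a)+d[1]*np.sin(a),1),round(-d[0]*np.sin(a)+d[1]*np.cos(a),1))
a=cv2.imread("pics/wr1.png")[90:250,170:390]
cv2.imwrite("pics/wr1z.png",cv2.resize(a,None,fx=3.6,fy=3.6,interpolation=cv2.INTER_CUBIC))
E
```

```text
plate far [414.1 291.2 124. ] crate -179.3 -1.1
plate near [388.3 286.6 124. ] crate -205.4 -0.7
strapL [419.6 321.8  86. ] crate -168.0 27.9
strapR [430.5 265.8  86. ] crate -168.0 -29.2
lidfrontL [462.6 396.3  86. ] crate -111.5 92.8
lidfrontR [499.1 212.9  86. ] crate -110.7 -94.2
stapleTop [459.2 299.5 102. ] crate -133.4 -1.6
```

View pics/wr1z.png

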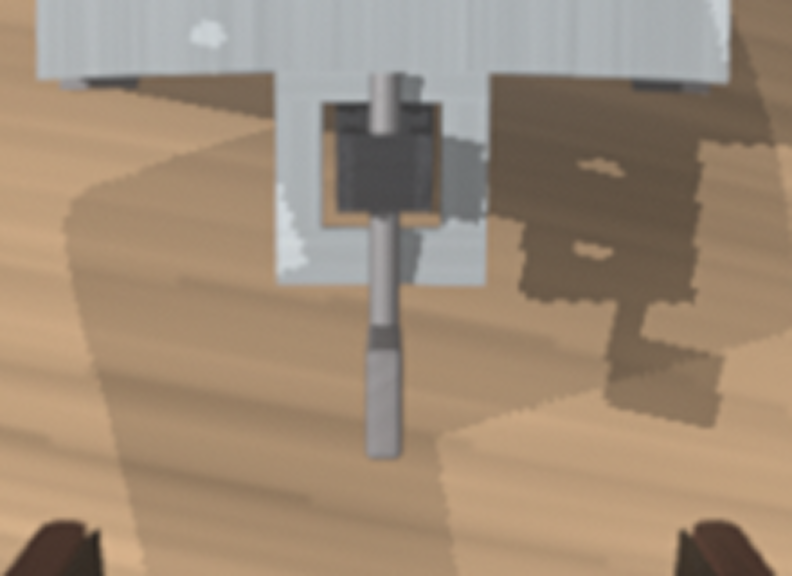

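{"api": "carry_out", "payload": {"plan": [[0, 30, 1, 0], [0, 65, 1.5, 0], [0, 95, 1.5, 0], [0, 109, 1.5, 0], [0, 110, 1.5, 0], [0, 110, 1.5, 0]], "hand": 40}}

```text
time_s: 4.9
ee_pos: [402.6, 287.2, 105.0]
tcp_rot: [[-0.982, 0.005, 0.189], [-0.189, -0.002, -0.982], [-0.004, -1.0, 0.003]]
force: [-0.1, -0.4, 0.1]
grip_width: 43.6
```

Run:
```python
from go import *
plan([[401,289,105]],-79)
g=get_image("wrist");cv2.imwrite("pics/wr2.png",g["color"][:,:,::-1])
```

```text
t 4.9 at [402.6 287.2 105. ] yaw -79.12 F [-0.1 -0.4  0.1] w 43.6 tilt [ 0.005 -0.002 -1.   ]
[1.3, 0.0, -2.1] -0.1
```

View pics/wr2.png

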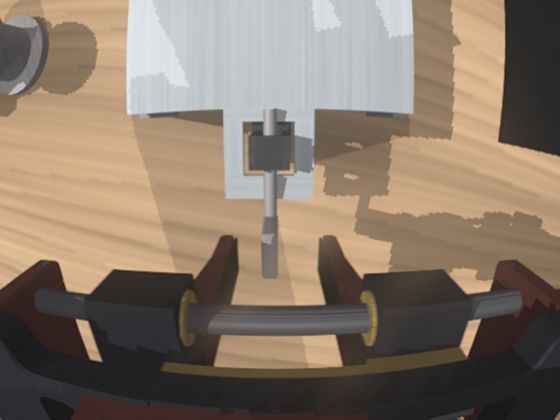

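Fingers straddle the plate, which sits about 3 mm toward the left finger (plate at column 270, finger middle at 278). I will shift and then close.

{"api": "carry_out", "payload": {"plan": [[1, 0, -3, 0], [1, 0, -3, 0]]}}

```text
time_s: 5.15
ee_pos: [402.3, 291.0, 106.8]
tcp_rot: [[-0.982, 0.008, 0.189], [-0.189, 0.0, -0.982], [-0.008, -1.0, 0.001]]
force: [0.6, 0.2, 0.1]
grip_width: 40.0
```

{"api": "carry_out", "payload": {"plan": [[0, 0, 0, 0], [0, 0, 0, 0], [0, 0, 0, 0], [0, 0, 0, 0], [0, 0, 0, 0], [0, 0, 0, 0], [0, 0, 0, 0]], "hand": 0}}

```text
time_s: 5.85
ee_pos: [402.3, 291.0, 106.7]
tcp_rot: [[-0.982, 0.008, 0.189], [-0.189, 0.0, -0.982], [-0.008, -1.0, 0.001]]
force: [-0.1, 0.7, 0.3]
grip_width: 0.5
```

Run:
```python
from go import *
p=state()["ee_pos"];a=np.radians(11);print(state()["wrist_torque"])
plan([p-np.array([np.cos(a),np.sin(a),0])*60],None,step=8)
g=get_image("wrist");cv2.imwrite("pics/wr3.png",g["color"][:,:,::-1])
```

```text
[ 0.02578129 -0.0022078  -0.05127265]
t 5.85 at [402.3 291.  106.7] yaw -79.11 F [-0.1  0.7  0.3] w 0.5 tilt [ 0.008  0.    -1.   ]
[7.5, -0.1, 0.0] 0.0
[15.0, -0.1, 0.0] 0.0
[22.5, -0.2, 0.0] 0.0
[30.0, -0.2, 0.1] 0.0
[37.5, -0.3, 0.1] 0.0
[45.0, -0.4, 0.1] 0.0
[52.5, -0.4, 0.1] 0.0
[60.0, -0.5, 0.1] 0.0
```

View pics/wr3.png

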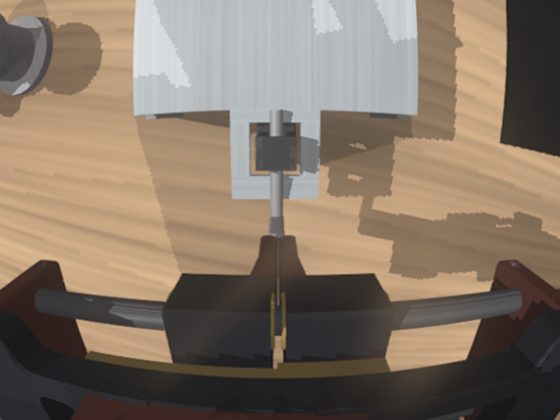

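```bash
cat >> h.py <<'E'
def fproj(g,P):
    K=np.array(g["camera_matrix"]);E=np.linalg.inv(g["extrinsics"]);p=np.atleast_2d(P)@E[:3,:3].T+E[:3,3]
    t=np.arctan2(np.hypot(p[:,0],p[:,1]),p[:,2]);u=p[:,:2]/np.hypot(p[:,0],p[:,1])[:,None]*t[:,None];return u*[K[0,0],K[1,1]]+K[:2,2]
E
python3 - <<'E'
from h import *
g=get_image("wrist");s=state();R=np.array(s["tcp_rot"]);p=np.array(s["ee_pos"])
print("cam in tool",(R.T@(np.array(g["extrinsics"])[:3,3]-p)).round(1))
print("tip,tcp,grasp",fproj(g,[p+14*R[:,1],p,p-5*R[:,1]]).round(0).tolist())
print("tip x+-10",fproj(g,[p+14*R[:,1]+10*R[:,0],p+14*R[:,1]-10*R[:,0]]).round(0).tolist())
L=[591,326.2,np.radians(11)]
print("plate top -178,-206; bottom",fproj(g,pose(*L,[[-178,0,124],[-206,0,124],[-178,0,86],[-206,0,86]])).round(0).tolist())
t=get_image("top")["color"];cv2.imwrite("pics/top3.png",t[:,:,::-1])
t=get_image("scene")["color"];cv2.imwrite("pics/sc3.png",cv2.resize(t[100:220,240:380,::-1],None,fx=5,fy=5,interpolation=cv2.INTER_CUBIC))
E
```

```text
cam in tool [ -75.5 -181.     0.4]
tip,tcp,grasp [[277.0, 234.0], [277.0, 242.0], [277.0, 246.0]]
tip x+-10 [[277.0, 248.0], [277.0, 219.0]]
plate top -178,-206; bottom [[279.0, 230.0], [279.0, 276.0], [279.0, 210.0], [279.0, 250.0]]
```

View pics/sc3.png

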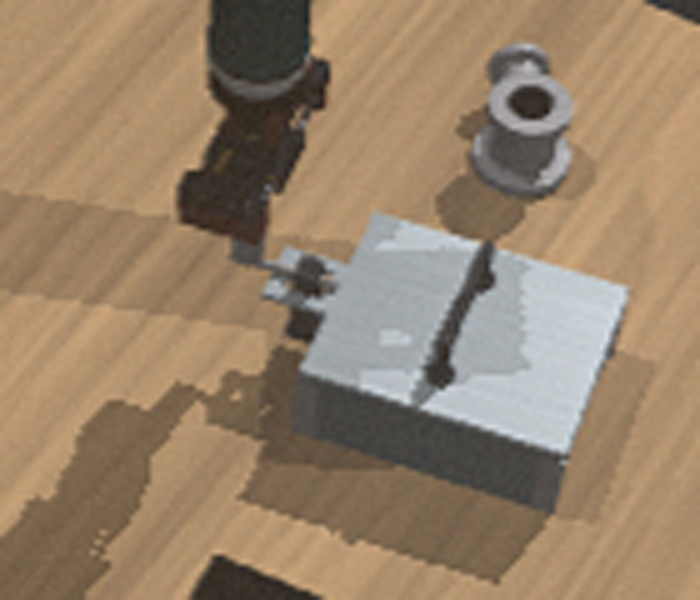

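```bash
python3 - <<'E'
from h import *
g=get_image("scene");s=state();R=np.array(s["tcp_rot"]);p=np.array(s["ee_pos"])
cv2.imwrite("pics/sc3b.png",cv2.resize(g["color"][110:180,260:350,::-1],None,fx=8,fy=8,interpolation=cv2.INTER_CUBIC))
z=lambda q:((proj(g,q)-[260,110])*8+3.5).round(0).tolist()
print("tip,tcp",z([p+14*R[:,1],p]), "grip body",z(p-66*R[:,1]))
L=[591,326.2,np.radians(11)]
print("plate",z(pose(*L,[[-178,0,124],[-206,0,124],[-178,0,86],[-206,0,86]])))
print("staple top",z(pose(*L,[[-138,0,102]])))
print("strap end",z(pose(*L,[[-170,28,86],[-170,-28,86]])))
E
cp pics/top3.png pics/x.png; python3 -c "
import cv2
a=cv2.imread('pics/top3.png')[180:280,120:270];cv2.imwrite('pics/top3z.png',cv2.resize(a,None,fx=5,fy=5,interpolation=cv2.INTER_CUBIC))"
```

```text
tip,tcp [[235.0, 332.0], [235.0, 315.0]] grip body [[239.0, 227.0]]
plate [[261.0, 302.0], [210.0, 287.0], [258.0, 350.0], [208.0, 335.0]]
staple top [[331.0, 352.0]]
strap end [[291.0, 317.0], [253.0, 393.0]]
```

View pics/sc3b.png

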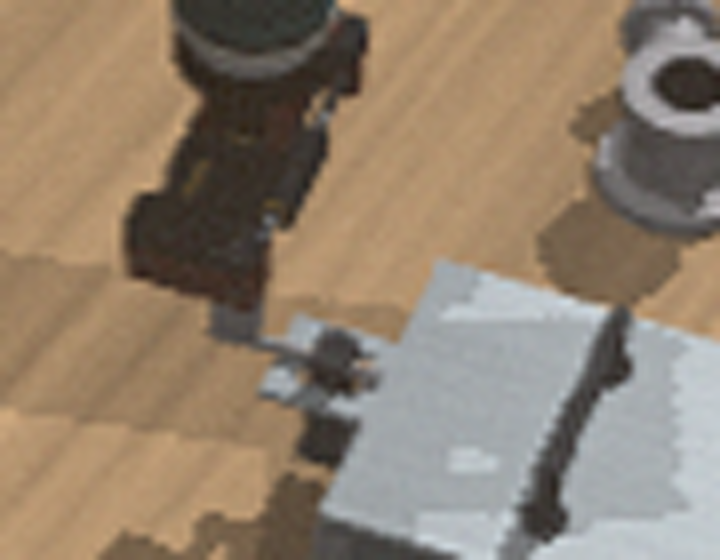

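View pics/top3z.png

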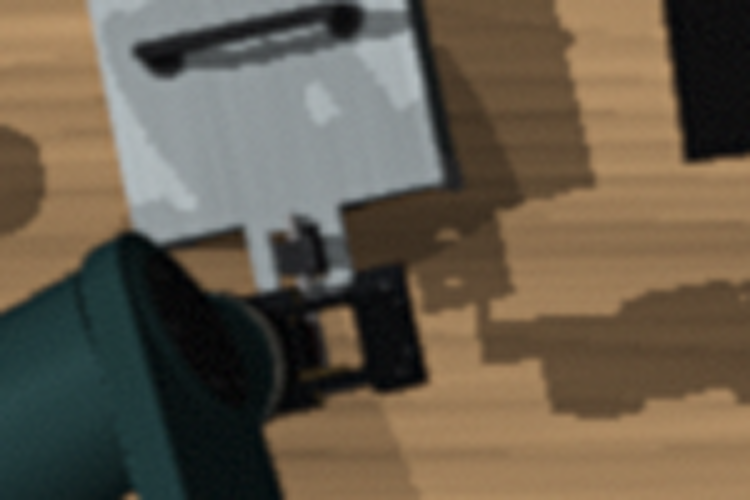

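The fingers closed to 0.5 mm on nothing. The scene view shows the plate below the tips. From the tip geometry in the wrist view (88 mm gap spanning 162 px), the tips are about 19 mm behind the reported TCP, not 14 mm ahead. The plate was not touched, so I will reopen, go lower and check again.

{"api": "carry_out", "payload": {"plan": [[0, 0, 0, 0], [0, 0, 0, 0], [0, 0, 0, 0], [0, 0, 0, 0], [0, 8, 0, 0], [0, 18, 0, 0], [0, 27, 0, 0], [0, 32, 0, 0], [0, 32, 0, 0]], "hand": 40}}

```text
time_s: 7.0
ee_pos: [401.8, 290.6, 73.5]
tcp_rot: [[-0.982, 0.006, 0.189], [-0.189, -0.001, -0.982], [-0.006, -1.0, 0.002]]
force: [-1.5, -0.1, -0.5]
grip_width: 39.9
```

Run:
```python
from h import *
g=get_image("wrist");cv2.imwrite("pics/wr4.png",g["color"][:,:,::-1])
g=get_image("scene");cv2.imwrite("pics/sc4.png",cv2.resize(g["color"][110:180,260:350,::-1],None,fx=8,fy=8,interpolation=cv2.INTER_CUBIC))
```

```text
(no output)
```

View pics/wr4.png

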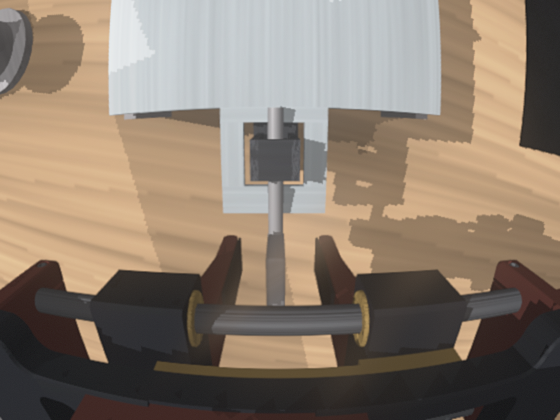

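View pics/sc4.png

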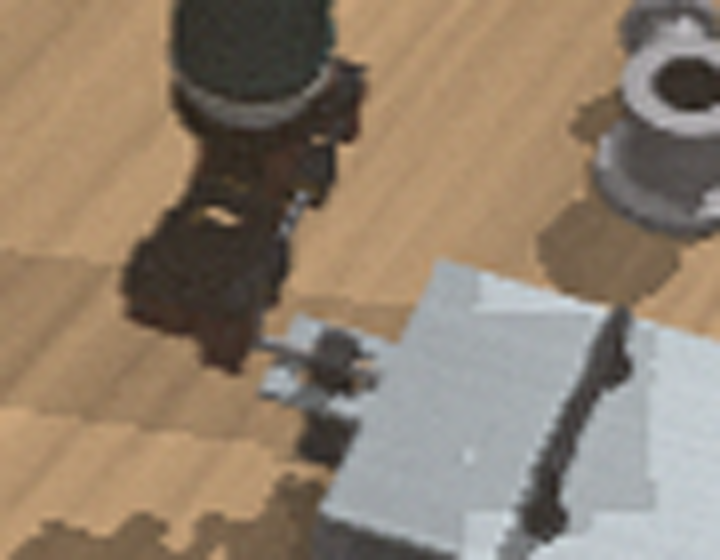

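The plate now sits between the pads (column 276, finger middle 278). Closing.

{"api": "carry_out", "payload": {"plan": [[0, 0, 0, 0], [0, 0, 0, 0], [0, 0, 0, 0], [0, 0, 0, 0], [0, 0, 0, 0], [0, 0, 0, 0]], "hand": 0}}

```text
time_s: 7.7
ee_pos: [402.6, 291.0, 74.6]
tcp_rot: [[-0.982, 0.008, 0.189], [-0.189, -0.0, -0.982], [-0.008, -1.0, 0.001]]
force: [-0.4, 0.5, 1.7]
grip_width: 8.9
```

{"api": "carry_out", "payload": {"plan": [[4, 0, 0, 0], [9, 0, 0, 0], [15, 0, 0, 0], [21, 0, 0, 0], [27, 0, 0, 0], [33, 0, 0, 0], [39, 0, 0, 0], [46, 0, 0, 0], [53, 0, 0, 0], [53, 0, 0, 0]]}}

```text
time_s: 8.7
ee_pos: [349.0, 280.5, 74.1]
tcp_rot: [[-0.982, 0.007, 0.189], [-0.189, -0.001, -0.982], [-0.006, -1.0, 0.002]]
force: [-0.6, -0.4, -0.1]
grip_width: 8.8
```

Run:
```python
from h import *
g=get_image("wrist");cv2.imwrite("pics/wr5.png",g["color"][:,:,::-1])
```

```text
(no output)
```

View pics/wr5.png

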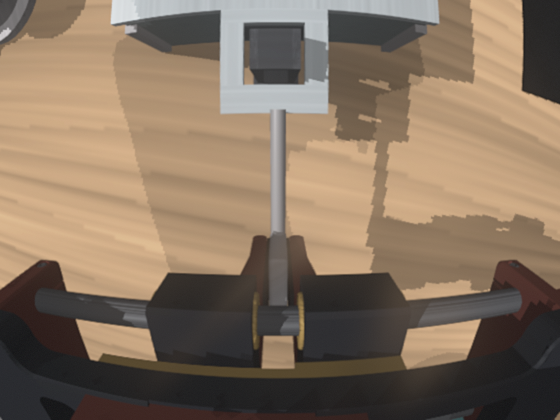

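The pin is clear of the staple, with its tip just past the strap end (rows 108 and 112). I will lift it and carry it to the tray.

Run:
```python
from go import *
plan([[347,280,170],[440,120,190],[500,-120,190],[555,-328,130]],-106.4,step=45)
```

```text
t 8.75 at [349.7 280.8  74.2] yaw -79.1 F [-0.3 -0.3  0.2] w 9.0 tilt [ 0.007 -0.    -1.   ]
[0.7, -32.0, 0.1] 1.4
[1.5, -63.9, 0.3] 2.9
[2.2, -95.9, 0.4] 4.3
[-10.1, -99.7, 35.3] 5.7
[-22.3, -103.6, 70.3] 7.2
[-34.5, -107.4, 105.2] 8.6
[-46.8, -111.3, 140.2] 10.1
[-59.0, -115.1, 175.1] 11.5
[-61.3, -115.1, 216.3] 12.9
[-63.5, -115.0, 257.5] 14.4
[-65.8, -114.9, 298.6] 15.8
[-68.0, -114.8, 339.8] 17.2
[-70.3, -114.7, 381.0] 18.7
[-72.5, -114.6, 422.1] 20.1
[-75.4, -102.5, 465.0] 21.6
[-78.2, -90.4, 508.0] 23.0
[-81.1, -78.3, 550.9] 24.4
[-83.9, -66.2, 593.8] 25.9
[-86.8, -54.2, 636.7] 27.3
```

{"api": "carry_out", "payload": {"plan": [[1, -30, 0, 0], [1, -62, 0, 0], [2, -96, 0, 0], [-10, -100, 35, 0], [-22, -104, 70, 0], [-35, -107, 105, 3], [-47, -111, 140, 6], [-59, -115, 175, 9], [-61, -115, 216, 12], [-63, -115, 257, 15]]}}

```text
time_s: 9.75
ee_pos: [460.2, 38.8, 190.2]
tcp_rot: [[-0.997, 0.008, -0.073], [0.073, -0.0, -0.997], [-0.008, -1.0, -0.0]]
force: [0.4, 0.4, -0.2]
grip_width: 8.8
```

Run:
```python
from go import *
plan([[500,-120,190],[555,-328,130]],-106.4,step=45)
```

```text
t 9.75 at [460.2  38.8 190.2] yaw -94.2 F [ 0.4  0.4 -0.2] w 8.8 tilt [ 0.008 -0.    -1.   ]
[-12.8, 0.1, 38.9] 1.4
[-25.7, 0.3, 77.7] 2.7
[-38.5, 0.4, 116.6] 4.1
[-51.3, 0.6, 155.4] 5.4
[-65.3, 12.7, 196.1] 6.8
[-79.2, 24.8, 236.8] 8.1
[-93.1, 36.9, 277.5] 9.5
[-107.0, 49.0, 318.1] 10.8
[-121.0, 61.1, 358.8] 12.2
```

{"api": "carry_out", "payload": {"plan": [[-13, 0, 39, 1], [-26, 0, 78, 3], [-38, 0, 117, 4], [-51, 1, 155, 5], [-65, 10, 196, 7], [-79, 20, 237, 8], [-93, 25, 277, 9], [-107, 30, 318, 11], [-121, 35, 359, 12], [-121, 35, 359, 12]]}}

```text
time_s: 10.75
ee_pos: [556.0, -334.1, 155.0]
tcp_rot: [[-0.959, 0.009, -0.283], [0.283, -0.003, -0.959], [-0.009, -1.0, 0.001]]
force: [-0.0, 1.6, -0.5]
grip_width: 8.9
```

Run:
```python
from go import *
plan([[555,-328,100],[555,-328,-6]],-106.4,step=20)
g=get_image("wrist");cv2.imwrite("pics/wr6.png",g["color"][:,:,::-1])
p=np.array(state()["ee_pos"])
T=[586.8,-337.3,np.radians(-16.4)]
print(fproj(g,pose(*T,[[90,70,25],[90,-70,25],[-90,70,25],[-90,-70,25]])).round(0).tolist())
```

```text
t 10.75 at [ 556.  -334.1  155. ] yaw -106.44 F [-0.   1.6 -0.5] w 8.9 tilt [ 0.009 -0.003 -1.   ]
[1.1, 18.3, -1.9] -0.0
[2.1, 36.6, -3.7] -0.0
[3.2, 55.0, -5.6] -0.0
[3.3, 72.6, -5.6] -0.0
[3.5, 90.3, -5.6] -0.0
[3.7, 108.0, -5.6] -0.0
[3.8, 125.6, -5.6] -0.0
[4.0, 143.3, -5.6] -0.0
[4.2, 161.0, -5.6] -0.0
[[199.0, 71.0], [345.0, 71.0], [206.0, 248.0], [339.0, 248.0]]
```

View pics/wr6.png

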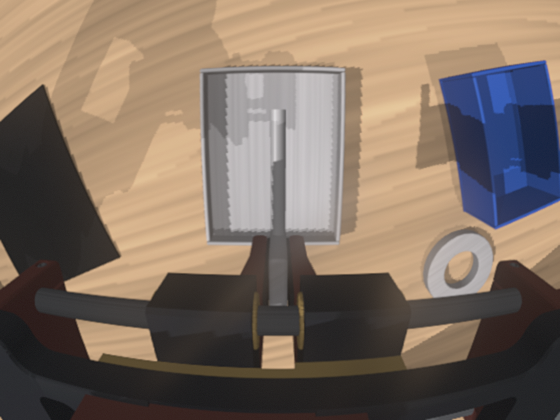

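The tray frames the pin (rows 69–243, columns 204–342), well centred. Lowering.

{"api": "carry_out", "payload": {"plan": [[0, 25, -5, 0], [0, 55, -5, 0], [0, 90, -5, 0], [0, 120, -5, 0], [0, 140, -5, 0], [0, 150, -5, 0], [0, 155, -5, 0], [0, 155, -5, 0]]}}

```text
time_s: 11.6
ee_pos: [557.7, -325.7, 0.2]
tcp_rot: [[-0.96, 0.007, -0.281], [0.281, -0.0, -0.96], [-0.007, -1.0, -0.002]]
force: [-0.1, -0.3, -0.6]
grip_width: 8.4
```

{"api": "carry_out", "payload": {"plan": [[0, 2, 0, 0], [0, 4, 0, 0], [0, 5, 0, 0], [0, 6, 0, 0], [0, 6, 0, 0]]}}

```text
time_s: 12.1
ee_pos: [557.7, -325.8, -5.7]
tcp_rot: [[-0.96, 0.007, -0.282], [0.282, -0.0, -0.96], [-0.007, -1.0, -0.002]]
force: [-0.4, -0.1, -0.7]
grip_width: 8.7
```

{"api": "carry_out", "payload": {"plan": [[0, 1, 0, 0], [0, 2, 0, 0], [0, 2, 0, 0]]}}

```text
time_s: 12.4
ee_pos: [557.8, -325.9, -7.0]
tcp_rot: [[-0.959, 0.008, -0.282], [0.282, -0.001, -0.96], [-0.008, -1.0, -0.002]]
force: [-0.5, 1.3, 6.5]
grip_width: 8.9
```

Run:
```python
from h import *
g=get_image("scene");cv2.imwrite("pics/sc7.png",cv2.resize(g["color"][240:350,180:300,::-1],None,fx=6,fy=5.4,interpolation=cv2.INTER_CUBIC))
g=get_image("wrist");cv2.imwrite("pics/wr7.png",g["color"][:,:,::-1])
```

```text
(no output)
```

View pics/sc7.png

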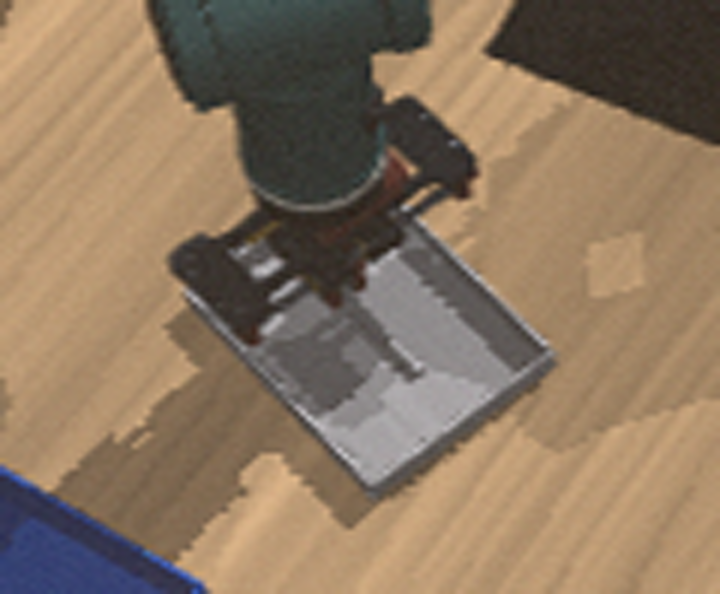

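View pics/wr7.png

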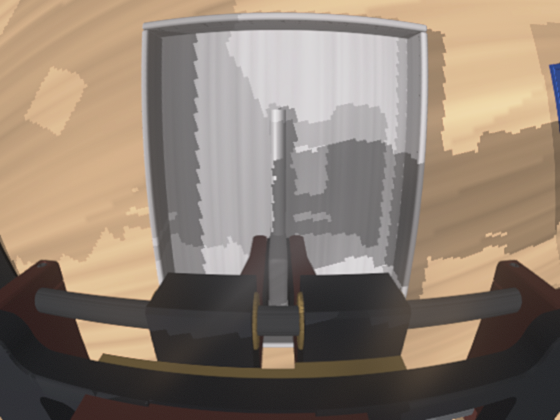

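The pin lies on the tray floor (contact 6.5 N). Releasing.

{"api": "carry_out", "payload": {"plan": [[0, 0, 0, 0], [0, 0, 0, 0], [0, 0, 0, 0], [0, -10, 0, 0], [0, -35, 0, 0], [0, -70, 0, 0], [0, -110, 0, 0], [0, -150, 0, 0], [0, -190, 0, 0], [0, -190, 0, 0]], "hand": 28}}

```text
time_s: 13.5
ee_pos: [559.8, -328.3, 190.4]
tcp_rot: [[-0.959, 0.017, -0.281], [0.281, -0.008, -0.96], [-0.019, -1.0, 0.003]]
force: [1.4, -0.9, 0.1]
grip_width: 27.9
```

Run:
```python
from go import *
plan([[560,-100,190],[570,150,190],[585.5,325.5,200]],11,step=45)
g=get_image("wrist");cv2.imwrite("pics/wr8.png",g["color"][:,:,::-1])
```

```text
t 13.5 at [ 559.8 -328.3  190.4] yaw -106.35 F [ 1.4 -0.9  0.1] w 27.9 tilt [ 0.017 -0.008 -1.   ]
[10.7, -0.2, -36.5] -7.3
[21.4, -0.5, -73.0] -14.7
[32.0, -0.7, -109.5] -22.0
[42.7, -0.9, -146.1] -29.3
[53.4, -1.2, -182.6] -36.7
[64.1, -1.4, -219.1] -44.0
[74.2, -1.7, -259.5] -51.3
[84.3, -2.0, -300.0] -58.7
[94.5, -2.3, -340.4] -66.0
[104.6, -2.6, -380.9] -73.3
[114.7, -2.9, -421.3] -80.7
[124.8, -3.2, -461.8] -88.0
[133.4, -5.9, -505.0] -95.3
[142.0, -8.7, -548.2] -102.7
[150.6, -11.5, -591.4] -110.0
[159.1, -14.3, -634.5] -117.3
```

View pics/wr8.png

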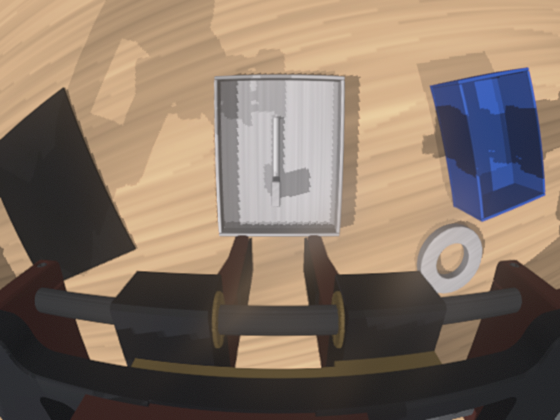

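The pin lies entirely in the tray, plate upright (column 277, rows 117–206). Next is the handle.

{"api": "carry_out", "payload": {"plan": [[11, 0, -36, -7], [21, 0, -73, -15], [32, 0, -110, -22], [43, 0, -146, -29], [53, 0, -183, -37], [64, 0, -219, -44], [74, 0, -260, -51], [84, 0, -300, -59], [94, 0, -340, -66], [105, 0, -381, -73]], "hand": 50}}

```text
time_s: 14.55
ee_pos: [563.6, 69.5, 184.0]
tcp_rot: [[-0.546, 0.011, 0.838], [-0.838, -0.005, -0.546], [-0.002, -1.0, 0.012]]
force: [0.7, -0.5, 0.2]
grip_width: 50.1
```

Run:
```python
from go import *
plan([[585.5,325.5,190]],11,step=40)
```

```text
t 14.55 at [563.6  69.5 184. ] yaw -33.07 F [ 0.7 -0.5  0.2] w 50.1 tilt [ 0.011 -0.005 -1.   ]
[-32.4, -1.0, -17.3] -6.3
[-64.7, -2.0, -34.7] -12.6
[-97.1, -3.1, -52.0] -18.9
[-129.4, -4.1, -69.3] -25.2
[-161.8, -5.1, -86.6] -31.5
[-194.2, -6.1, -104.0] -37.8
[-226.5, -7.1, -121.3] -44.1
```

{"api": "carry_out", "payload": {"plan": [[-32, -1, -17, -6], [-65, -2, -35, -13], [-97, -3, -52, -19], [-129, -4, -69, -25], [-162, -5, -87, -31], [-194, -6, -104, -38], [-226, -7, -121, -44], [-226, -7, -121, -44], [-226, -7, -121, -44]]}}

```text
time_s: 15.45
ee_pos: [584.3, 325.0, 188.3]
tcp_rot: [[0.19, 0.009, 0.982], [-0.982, -0.007, 0.19], [0.008, -1.0, 0.008]]
force: [-0.3, -0.3, 0.1]
grip_width: 50.2
```

Run:
```python
from go import *
plan([[585.5,325.5,190]],11)
g=get_image("wrist");cv2.imwrite("pics/wr9.png",g["color"][:,:,::-1])
L=[591,326.2,np.radians(11)]
print("handle pred",fproj(g,pose(*L,[[-5,55,126],[-5,0,126],[-5,-55,126]])).round(0).tolist())
print("lid pred",fproj(g,pose(*L,[[113,93,86],[113,-93,86],[-113,93,86],[-113,-93,86]])).round(0).tolist())
s=state();R=np.array(s["tcp_rot"]);p=np.array(s["ee_pos"]);print("tips",fproj(g,[p-19*R[:,1]+25*R[:,2],p-19*R[:,1]-25*R[:,2]]).round())
for l in ["lid_handle","lid"]: print(l,[(np.round(b["location"],1).tolist(),round(b["conf"],2)) for b in boxes_of(l,"wrist")[:2]])
```

```text
t 15.45 at [584.3 325.  188.3] yaw 10.97 F [-0.3 -0.3  0.1] w 50.2 tilt [ 0.009 -0.007 -1.   ]
[-0.2, -1.7, 1.3] -0.0
handle pred [[278.0, 139.0], [278.0, 209.0], [278.0, 272.0]]
lid pred [[408.0, 97.0], [391.0, 282.0], [157.0, 96.0], [173.0, 284.0]]
tips [[321. 255.]
 [231. 255.]]
lid_handle [([277.2, 177.3], 0.8)]
lid [([278.1, 178.9], 0.61)]
```

View pics/wr9.png

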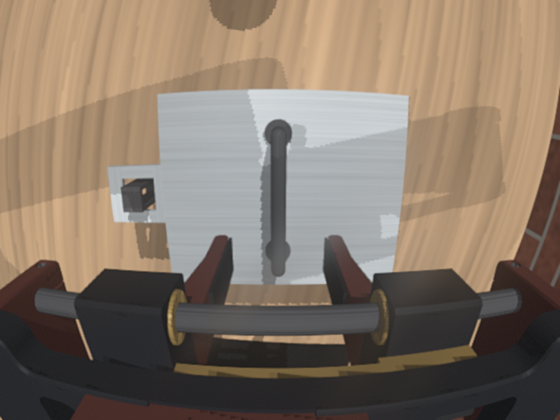

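The handle is at column 279 and the fingers' middle at about 280, so alignment is good. I will descend 98 mm, which puts the tips about 20 mm below the bar axis.

{"api": "carry_out", "payload": {"plan": [[0, 20, 0, 0], [0, 45, 0, 0], [0, 70, 0, 0], [0, 88, 0, 0], [0, 98, 0, 0], [0, 98, 0, 0], [0, 98, 0, 0]]}}

```text
time_s: 16.3
ee_pos: [586.4, 322.5, 91.9]
tcp_rot: [[0.187, 0.011, 0.982], [-0.982, -0.006, 0.187], [0.008, -1.0, 0.009]]
force: [0.4, -0.4, -0.5]
grip_width: 49.6
```

Run:
```python
from go import *
plan([[585,325,90]],11)
g=get_image("wrist");cv2.imwrite("pics/wr10.png",g["color"][:,:,::-1])
g=get_image("scene");cv2.imwrite("pics/sc10.png",cv2.resize(g["color"][90:210,260:400,::-1],None,fx=5,fy=5,interpolation=cv2.INTER_CUBIC))
```

```text
t 16.3 at [586.4 322.5  91.9] yaw 10.78 F [ 0.4 -0.4 -0.5] w 49.6 tilt [ 0.011 -0.006 -1.   ]
[-2.8, 1.8, -0.9] -0.2
```

View pics/wr10.png

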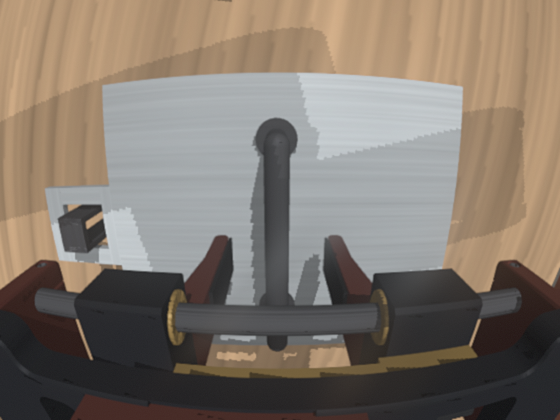

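View pics/sc10.png

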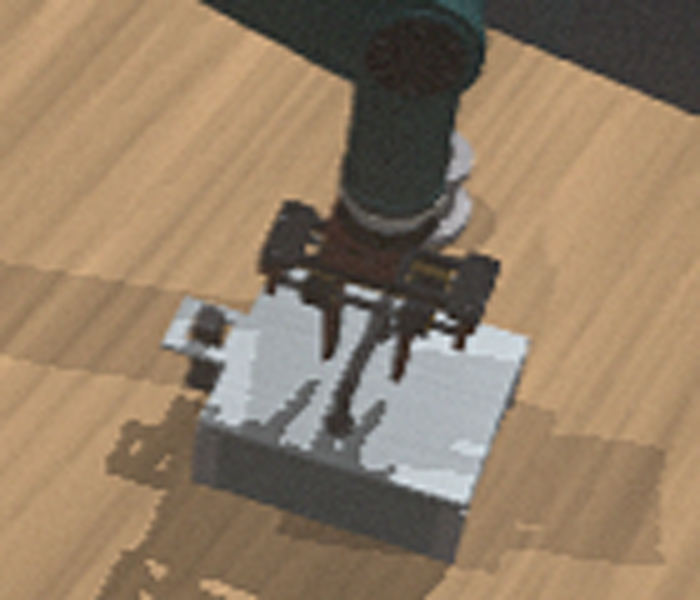

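The fingers straddle the bar (column 277 between 232 and 329). A small correction, then close.

{"api": "carry_out", "payload": {"plan": [[-2, 1, -1, 0], [-2, 2, -1, 0], [-2, 2, -1, 0]]}}

```text
time_s: 16.7
ee_pos: [585.6, 325.0, 90.9]
tcp_rot: [[0.188, 0.012, 0.982], [-0.982, -0.005, 0.188], [0.007, -1.0, 0.011]]
force: [0.6, -0.1, 0.2]
grip_width: 50.2
```

{"api": "carry_out", "payload": {"plan": [[0, 0, 0, 0], [0, 0, 0, 0], [0, 0, 0, 0], [0, 0, 0, 0], [0, 0, 0, 0], [0, 0, 0, 0], [0, 0, 0, 0]], "hand": 0}}

```text
time_s: 17.4
ee_pos: [585.5, 325.0, 90.8]
tcp_rot: [[0.188, 0.012, 0.982], [-0.982, -0.005, 0.188], [0.008, -1.0, 0.011]]
force: [-0.1, -0.2, -0.2]
grip_width: 11.1
```

Run:
```python
from go import *
print(state()["grip_width"])
g=get_image("wrist");cv2.imwrite("pics/wr11.png",g["color"][:,:,::-1])
print(state()["grip_width"])
g=get_image("scene");cv2.imwrite("pics/sc11.png",cv2.resize(g["color"][120:190,300:380,::-1],None,fx=8,fy=8,interpolation=cv2.INTER_CUBIC))
print(state()["grip_width"])
s=state();R=np.array(s["tcp_rot"]);p=np.array(s["ee_pos"])
z=lambda q:((proj(g,q)-[300,120])*8+3.5).round(0).tolist()
L=[591,326.2,np.radians(11)]
print("bar",z(pose(*L,[[-5,-55,126],[-5,-12,126],[-5,0,126]])),"tip at-19",z(p-19*R[:,1]))
```

```text
11.055405718534772
10.718159967410186
10.760538692451414
bar [[228.0, 396.0], [254.0, 334.0], [261.0, 317.0]] tip at-19 [[256.0, 337.0]]
```

View pics/wr11.png

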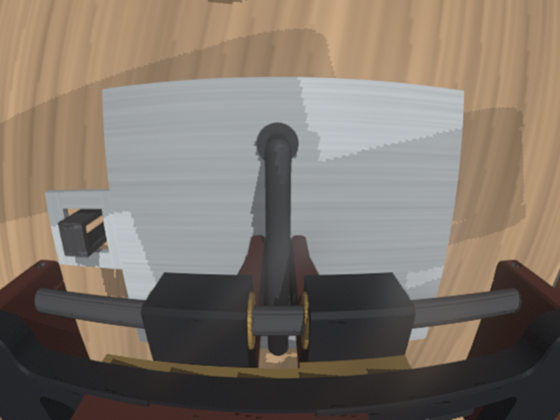

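View pics/sc11.png

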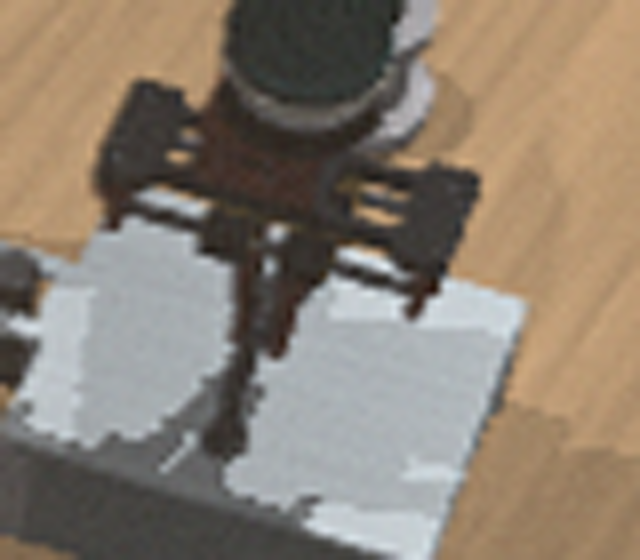

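{"api": "carry_out", "payload": {"plan": [[0, -2, 0, 0], [0, -5, 0, 0], [0, -9, 0, 0], [0, -14, 0, 0], [0, -20, 0, 0], [0, -27, 0, 0], [0, -36, 0, 0], [0, -45, 0, 0], [0, -45, 0, 0]]}}

```text
time_s: 18.4
ee_pos: [586.2, 325.8, 138.0]
tcp_rot: [[0.188, 0.016, 0.982], [-0.982, -0.004, 0.188], [0.007, -1.0, 0.015]]
force: [0.5, 0.5, -4.9]
grip_width: 11.0
```

Run:
```python
from go import *
print(state()["wrist_torque"])
plan([[585,325,175]],11)
g=get_image("wrist");cv2.imwrite("pics/wr12.png",g["color"][:,:,::-1])
g=get_image("scene");cv2.imwrite("pics/sc12.png",cv2.resize(g["color"][90:210,260:400,::-1],None,fx=5,fy=5,interpolation=cv2.INTER_CUBIC))
```

```text
[ 0.00065092 -0.11014736  0.04396883]
t 18.4 at [586.2 325.8 138. ] yaw 10.83 F [ 0.5  0.5 -4.9] w 11.0 tilt [ 0.016 -0.004 -1.   ]
[0.8, -37.0, -0.8] -0.2
```

View pics/wr12.png

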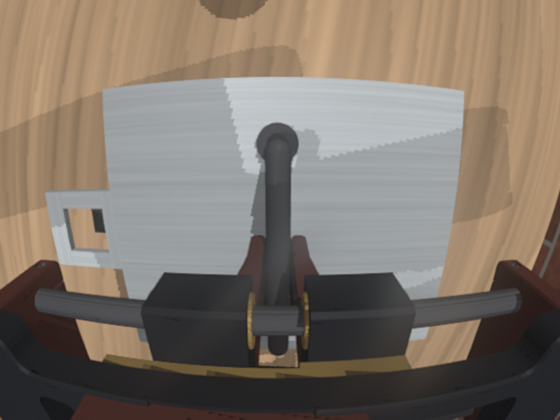

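View pics/sc12.png

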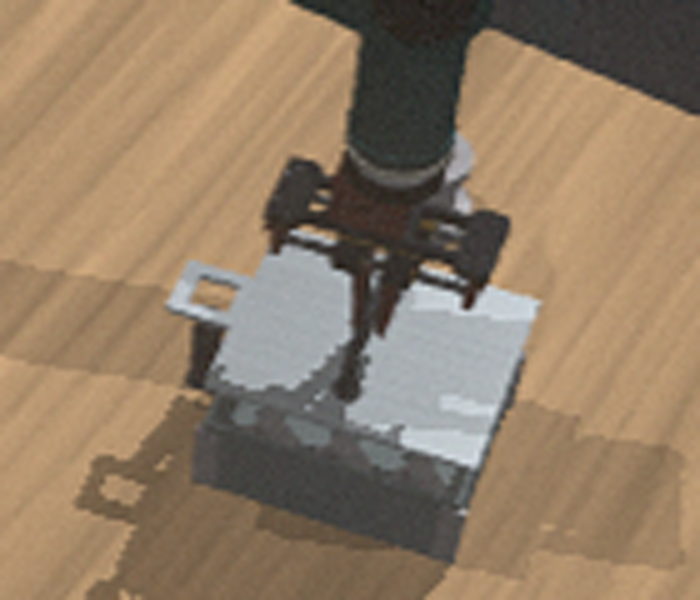

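The lid is free, level and held (load about 5 N). Next I carry it to above the mat.

Run:
```python
from go import *
plan([[590,310,165],[625,60,140],[632,-12,90]],6.6,step=30)
g=get_image("wrist")
s=state();R=np.array(s["tcp_rot"]);p=np.array(s["ee_pos"])
z=86+p[2]-90.8
for uv in [(104,90),(463,92),(47,193),(57,265)]:
    w=fray(g,uv,z);print(uv,(R.T@(w-p)).round(1))
```

```text
t 18.5 at [585.2 325.3 136.4] yaw 10.82 F [-0.1 -0.4 -5.1] w 11.4 tilt [ 0.013 -0.005 -1.   ]
[8.1, -14.2, 1.1] 0.3
[16.1, -28.5, 2.2] 0.6
[44.1, -25.5, 0.7] 0.9
[72.1, -22.6, -0.7] 1.2
[100.1, -19.6, -2.1] 1.5
[128.1, -16.6, -3.5] 1.8
[156.1, -13.7, -5.0] 2.1
[184.1, -10.7, -6.4] 2.4
[212.1, -7.7, -7.8] 2.7
[240.1, -4.8, -9.2] 3.0
[268.1, -1.8, -10.7] 3.3
[292.0, 15.0, -13.1] 3.6
[315.8, 31.8, -15.5] 3.9
[339.7, 48.6, -17.9] 4.2
(104, 90) [ -94.4    2.9 -105.5]
(463, 92) [-94.8   5.4 118.4]
(47, 193) [ -29.5    2.8 -161.4]
(57, 265) [  26.9    3.2 -166.6]
```

{"api": "carry_out", "payload": {"plan": [[3, -12, 1, 0], [10, -25, 2, 0], [30, -30, 1, 0], [55, -28, 0, 1], [83, -25, -1, 1], [111, -22, -2, 2], [139, -19, -4, 2], [167, -16, -5, 2], [195, -13, -7, 3], [223, -10, -8, 3]]}}

```text
time_s: 19.55
ee_pos: [618.8, 101.7, 148.1]
tcp_rot: [[0.135, 0.013, 0.991], [-0.991, -0.006, 0.135], [0.008, -1.0, 0.012]]
force: [0.1, -0.7, -6.2]
grip_width: 11.2
```

Run:
```python
from go import *
plan([[631.5,-13.4,120]],6.7,step=30)
g=get_image("wrist");cv2.imwrite("pics/wr13.png",g["color"][:,:,::-1])
M=[637.3,-11.3,np.radians(6.7)]
print(fproj(g,pose(*M,[[120,100,4],[120,-100,4],[-120,100,4],[-120,-100,4]])).round(0).tolist())
g=get_image("top");cv2.imwrite("pics/top13.png",g["color"][:,:,::-1])
```

```text
t 19.55 at [618.8 101.7 148.1] yaw 7.76 F [ 0.1 -0.7 -6.2] w 11.2 tilt [ 0.013 -0.006 -1.   ]
[28.9, 7.2, -0.8] 0.3
[57.8, 14.5, -1.6] 0.5
[86.7, 21.7, -2.5] 0.8
[115.6, 29.0, -3.3] 1.1
[[390.0, 201.0], [366.0, 346.0], [168.0, 198.0], [186.0, 344.0]]
```

View pics/wr13.png

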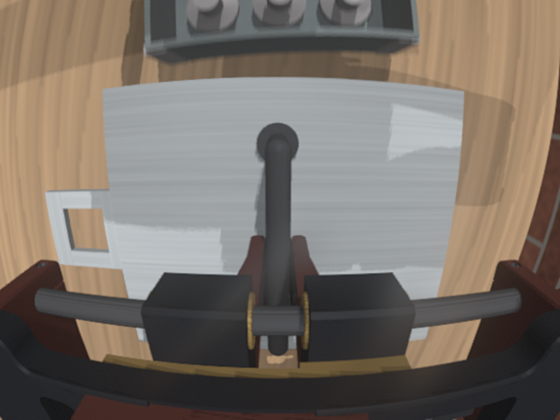

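The lid is steady in hand, and the open crate with the parts inside shows behind it.

{"api": "carry_out", "payload": {"plan": [[25, 7, -1, 0], [50, 14, -2, 0], [75, 22, -2, 1], [97, 29, -3, 1], [110, 40, -3, 1], [116, 55, -3, 1], [116, 70, -3, 1], [116, 80, -3, 1], [116, 80, -3, 1], [116, 80, -3, 1]]}}

```text
time_s: 20.65
ee_pos: [632.4, -15.9, 68.5]
tcp_rot: [[0.116, 0.012, 0.993], [-0.993, -0.008, 0.117], [0.009, -1.0, 0.011]]
force: [0.2, 0.1, -5.5]
grip_width: 11.0
```

Run:
```python
from go import *
plan([[631.5,-13.4,30]],6.7,step=30)
g=get_image("wrist");cv2.imwrite("pics/wr14.png",g["color"][:,:,::-1])
M=[637.3,-11.3,np.radians(6.7)]
print(fproj(g,pose(*M,[[120,100,4],[120,-100,4],[-120,100,4],[-120,-100,4]])).round(0).tolist())
g=get_image("top");cv2.imwrite("pics/top14.png",cv2.resize(g["color"][110:240,210:370,::-1],None,fx=5,fy=4.5,interpolation=cv2.INTER_CUBIC))
g=get_image("scene");cv2.imwrite("pics/sc14.png",cv2.resize(g["color"][170:300,230:370,::-1],None,fx=5,fy=4.5,interpolation=cv2.INTER_CUBIC))
```

```text
t 20.65 at [632.4 -15.9  68.5] yaw 6.69 F [ 0.2  0.1 -5.5] w 11.0 tilt [ 0.012 -0.008 -1.   ]
[-1.5, 19.2, -0.5] -0.0
[-3.0, 38.5, -1.0] -0.0
[[432.0, 84.0], [407.0, 304.0], [130.0, 82.0], [155.0, 305.0]]
```

View pics/wr14.png

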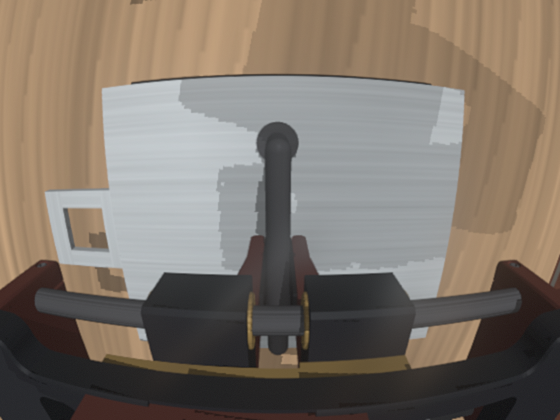

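View pics/top14.png

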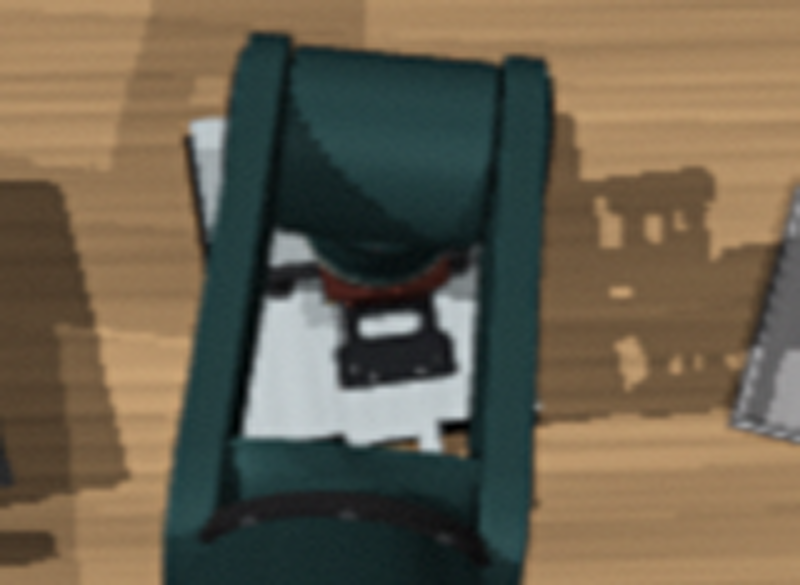

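View pics/sc14.png

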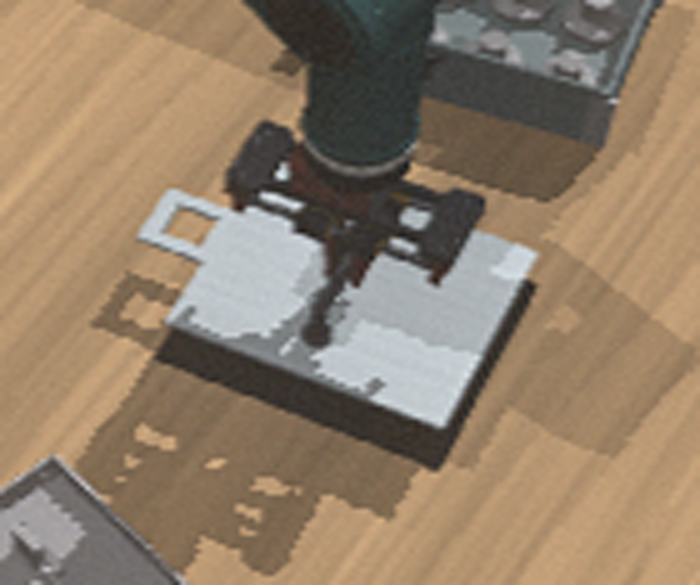

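The mat's far edge appears at (132,82)–(430,84), against a prediction of (130,82)–(432,84), so the mat pose is confirmed. Lowering.

{"api": "carry_out", "payload": {"plan": [[-1, 8, 0, 0], [-2, 18, -1, 0], [-3, 28, -1, 0], [-3, 36, -1, 0], [-3, 42, -1, 0], [-3, 45, -1, 0], [-3, 45, -1, 0], [-3, 45, -1, 0]]}}

```text
time_s: 21.6
ee_pos: [633.0, -14.0, 24.8]
tcp_rot: [[0.116, 0.015, 0.993], [-0.993, -0.008, 0.116], [0.01, -1.0, 0.014]]
force: [0.2, -1.2, -5.3]
grip_width: 11.1
```

{"api": "carry_out", "payload": {"plan": [[0, 1, 0, 0], [0, 2, 0, 0], [0, 3, 0, 0], [0, 3, 0, 0]]}}

```text
time_s: 22.0
ee_pos: [633.5, -14.1, 22.9]
tcp_rot: [[0.116, 0.016, 0.993], [-0.993, -0.009, 0.116], [0.01, -1.0, 0.015]]
force: [-1.3, -0.1, 3.7]
grip_width: 11.6
```

{"api": "carry_out", "payload": {"plan": [[0, 1, -1, 0], [0, 1.5, -1, 0], [0, 1.5, -1, 0]]}}

```text
time_s: 22.3
ee_pos: [633.6, -14.2, 22.9]
tcp_rot: [[0.116, 0.018, 0.993], [-0.993, -0.009, 0.116], [0.011, -1.0, 0.017]]
force: [-2.3, 1.1, 8.0]
grip_width: 11.3
```

Run:
```python
from go import *
plan([[631.5,-13.4,20]],6.7,step=30)
g=get_image("wrist");cv2.imwrite("pics/wr15.png",g["color"][:,:,::-1])
g=get_image("scene");cv2.imwrite("pics/sc15.png",cv2.resize(g["color"][170:300,230:370,::-1],None,fx=5,fy=4.5,interpolation=cv2.INTER_CUBIC))
```

```text
t 22.3 at [633.6 -14.2  22.9] yaw 6.66 F [-2.3  1.1  8. ] w 11.3 tilt [ 0.018 -0.009 -1.   ]
[-1.0, 2.9, -2.1] -0.0
```

View pics/sc15.png

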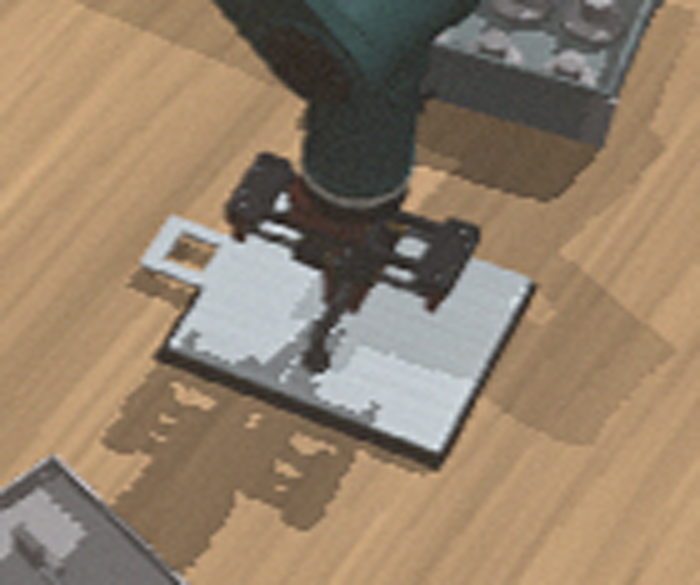

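The lid rests on the mat, centred, with less than about 1° of tilt. Releasing and rising straight up.

{"api": "carry_out", "payload": {"plan": [[0, -0.5, 0, 0], [0, -1, 0, 0], [0, -1, 0, 0], [0, -1, 0, 0], [0, -1, 0, 0], [0, -10, 0, 0], [0, -30, 0, 0], [0, -60, 0, 0], [0, -95, 0, 0], [0, -130, 0, 0]], "hand": 45}}

```text
time_s: 23.4
ee_pos: [630.9, -13.0, 154.5]
tcp_rot: [[0.116, 0.018, 0.993], [-0.993, -0.009, 0.116], [0.011, -1.0, 0.017]]
force: [1.2, 0.0, 0.5]
grip_width: 44.7
```

{"api": "carry_out", "payload": {"plan": [[0, -40, 0, 0], [0, -60, -30, 0], [0, -70, -70, 0], [0, -70, -110, 0], [0, -70, -150, 0], [0, -70, -185, 0], [0, -70, -200, 0], [0, -70, -200, 0]]}}

```text
time_s: 24.2
ee_pos: [429.6, -35.6, 221.6]
tcp_rot: [[0.115, 0.018, 0.993], [-0.993, -0.009, 0.115], [0.011, -1.0, 0.017]]
force: [0.8, 0.5, 0.0]
grip_width: 45.2
```

Run:
```python
from go import *
plan([[631.5,-13.4,20]],6.7,step=500)
for n in ["top","scene","wrist"]:
    g=get_image(n);cv2.imwrite(f"pics/{n}16.png",g["color"][:,:,::-1])
    if n!="wrist":
        x0,y0=(190,110) if n=="top" else (220,160)
        cv2.imwrite(f"pics/{n}16z.png",cv2.resize(g["color"][y0:y0+150,x0:x0+190,::-1],None,fx=4,fy=4,interpolation=cv2.INTER_CUBIC))
```

```text
t 24.2 at [429.6 -35.6 221.6] yaw 6.62 F [0.8 0.5 0. ] w 45.2 tilt [ 0.018 -0.009 -1.   ]
[-1.0, 205.1, 199.6] -0.1
```

View pics/top16.png

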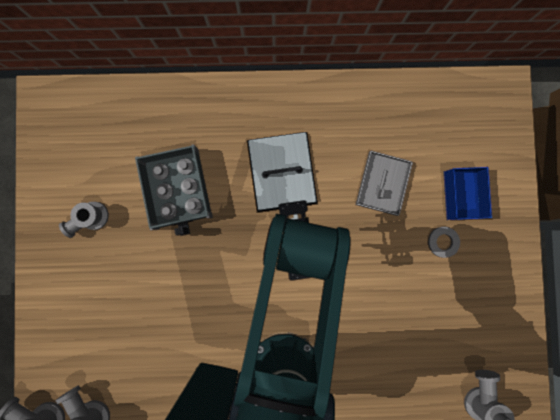

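View pics/scene16z.png

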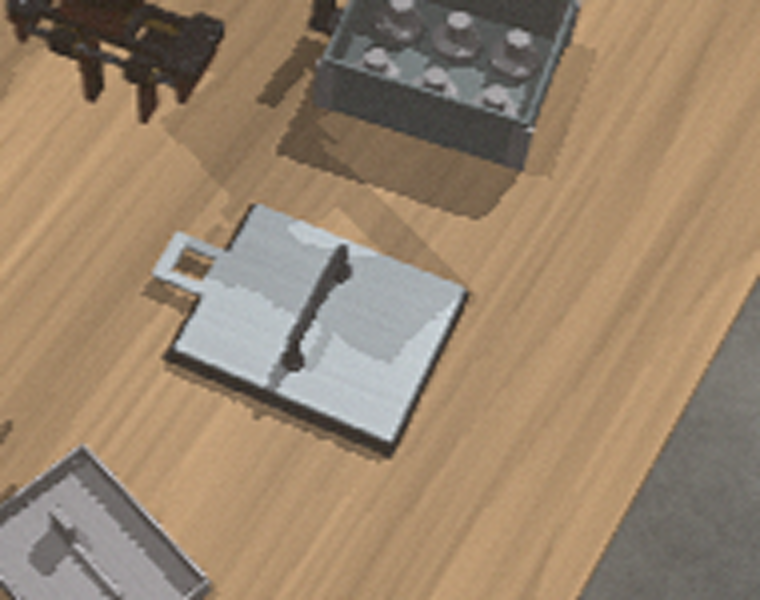

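View pics/wrist16.png

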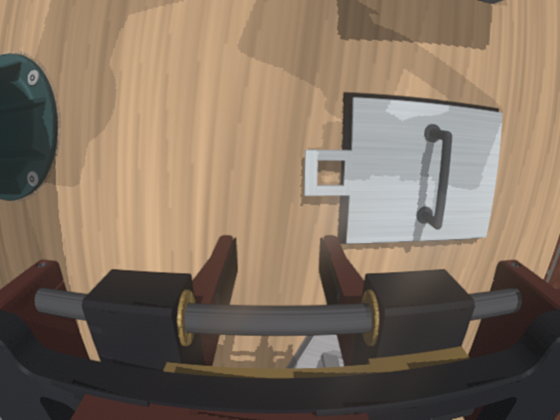

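```bash
cat > f2.py <<'E'
from h import *
g=get_image("scene")
loc=np.array([[113,93,14],[113,-93,14],[-113,-93,14],[-113,93,14]],float)
px=(np.array([[468,290],[395,441],[177,346],[255,204]])+.5)/4-.5+[220,160]
s=least_squares(lambda v:(proj(g,pose(*v,loc))-px).ravel(),[637,-11,.1]);print(s.x[:2].round(1),np.degrees(s.x[2]).round(2),s.fun.round(2),"mat by scene 639.4,-11.9,6.96")
w=get_image("wrist")
print("wrist lid left corners",fray(w,(353,96),14).round(1),fray(w,(347,242),14).round(1),"mat",fray(w,(344,93),4).round(1),fray(w,(340,244),4).round(1))
print([round(x["conf"],2) for x in boxes_of("pin","top")],boxes_of("valve","top")[:1],boxes_of("flange","top")[:1],boxes_of("bluebin","top")[:1])
E
python3 f2.py
```

```text
[641.4  -6.2] 6.93 [-0.25 -0.62 -0.32  0.1  -0.19  0.63  0.81 -0.13] mat by scene 639.4,-11.9,6.96
wrist lid left corners [516.2  70.2  14. ] [ 539.6 -115.6   14. ] mat [506.8  72.8   4. ] [ 533.5 -123.5    4. ]
[0.63] [{'location': [87.3, 217.0], 'conf': 0.92}] [{'location': [436.3, 242.0], 'conf': 0.71}] []
```

```bash
python3 -c "
from station import *
print(close_job())"
```

```text
the job is handed in; nothing more can be done
None
```

The crate is open. The pin is in the steel tray, the lid lies flat and right way up on the rubber mat, and the job was handed in at about 24.5 s of the 61 s allowed.

**Pin:** My first close on the grip plate caught nothing (0.5 mm opening). The wrist picture showed the fingertips about 33 mm higher than the interface text says. I reopened, went 32 mm lower and gripped the plate (8.9 mm opening), then pulled the pin straight out to the front about 54 mm. The last pictures show it lying wholly inside the tray.

**Lid:** I lifted it by the handle with about a 5 N load and lowered it onto the mat, pressing with about 8 N at the end.

**Last checks:**
- **Placement:** The two views disagree slightly on how well the lid is centred. The wrist view puts it within about 2 mm of the mat's middle. The scene view puts it about 6 mm off, mostly to the left (+y). The mat's visible edges agree that the lid lies on the mat, with only its strap overhanging the front edge as expected.
- **Tilt:** The tool had drifted about 1° from vertical by the time I released the lid, but the lid looks flat in the pictures.
- **Other things:** In the last top picture the valve, flange and blue bin are where they were. The network did not report the blue bin in that last call, though it is plainly visible. The largest force I read was about 8 N.

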